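Retract the ejectors and close the bench mould

TASK

Get the small bench mould ready for the next shot. First crank the camshaft until the roller follower rests in the cam's dwell, with the crank handle hanging down and the ejector pins fully back, and let go of the crank; only then take the loose top mould half off the mat and lower it over the two guide pins until it lies flush on the bottom half. Let go of it there with the crank still in the dwell, and leave the plywood box, the screwdriver and the tin where they are.

Things in the scene. Friction and masses are not known exactly. Their poses are not given: they have to be found in the camera images.
- mould_base: Bolted-down mould base, 202 mm high; origin at the centre of its underside, z up, turned up to 0.35 rad. Aluminium base plate 130 (x) x 180 (y) x 12 mm, two upright side plates 84 mm wide with outer faces at y = -60 and +60 mm, open between them; a support plate 92 x 130 mm, top 174 mm up; on it the bottom mould half, 56 (x) x 100 (y) x 28 mm. The camshaft lies along y.
- parting (a point): Centre of the flat top (parting) face of the fixed bottom mould half; axes as mould_base. Two steel guide pins 10 mm thick stand on it at y = -36 and +36 mm, 24 mm tall, the last 8 mm tapering to 4.4 mm. Between them is a pocket 24 x 38 mm, 6 mm deep; four 5 mm ejector pins rise through its floor.
- crank_centre (a point): Point on the camshaft's axis, 100 mm above the bench, in the middle of the circle (50 mm radius, in the base's x-z plane) on which the middle of the crank handle travels; axes as mould_base. It is 72 mm outside the -y side plate; the crank arm, 15 to 23 mm off that plate, is all there is between.
- cam (a joint): Turn of the camshaft (rad) about the base's +y axis. 0, or any whole turns = handle straight down, roller mid-dwell; pi = straight up, most lift. At q the handle's middle is (-50 sin q, 0, -50 cos q) mm from crank_centre. Turns endlessly; about 4 N at the handle turns it, and it stays where left. The dwell spans 0.70 rad either side of 0, then the cam rises smoothly. Starts at 1.6 to 4.7.
- ejector (a joint): Lift (m) of the ejector plate with its roller follower and four pins: 0 = fully back, roller in the dwell, pin tips level with the pocket floor; 0.014 = highest, tips 8 mm above the parting face. It rides on the cam by its own weight.
- grip_mid (a point): Middle of the black revolving crank handle: a level bar 22 mm thick, 90 mm long, lying along the base's y axis. Its sleeve turns freely on the spindle, so a hand that keeps its attitude can carry it round. 50 mm above the bench when down, 150 mm when up. Its own attitude turns with the crank: ignore it.
- top_mid (a point): Centre, half-way up, of the loose top mould half: an aluminium block 56 (x) x 100 (y) x 32 mm, 0.3 to 0.6 kg, with a round steel ring (32 mm wide, 5 mm high) in the middle of its top. It lies right way up on a 3 mm rubber mat at the robot's left. Two 13 mm through holes at y = -36 and +36 mm; fits either way round. Closed: this point is 16 mm above parting, sides in line.
- tag_box: Bystander: open plywood box 130 x 90 x 45 mm with white moulded tags, on the bench to the right; origin at the centre of its underside.
- driver: Bystander: screwdriver 170 mm long lying on the bench to the right.
- wax_tin: Bystander: round tin 68 mm wide, 55 mm high, on the bench beyond the mould base; origin at the centre of its underside.
There are look-alikes about, which are no part of the job. What is shaped like the part that bears top_mid but pink or turquoise is not meant.

How it is judged:
On the way, in this order (a step that is already met when the one before it is completed fails the run):
1. the crank is left in the cam's dwell, ejectors fully back, while the top half is still away from the mould base (z of grip_mid in the frame of parting below -0.1395 m and value of joint ejector below 0.001 m and contact force between the fingers and crank_grip below 0.2 N and horizontal distance between top_mid and parting above 0.12 m), for 0.2 s.
2. the top half is brought down over both guide pins under the fingers, not dropped: within 8 mm of flush while the fingers still hold or press it (z of top_mid in the frame of parting below 0.024 m and horizontal distance between top_mid and parting below 0.004 m and contact force between the fingers and top_half above 1 N), for 0.1 s.
At the end, for the whole second after the job is handed in: The crank handle hangs within 41 degrees of straight down, ejectors within 1 mm of fully back; the top half rests on the bottom half over both guide pins: within 1.5 mm of flush, 4 mm of centred, 0.1 rad of square, 0.04 rad of level, and at rest (z of grip_mid in the frame of parting below -0.1395 m and value of joint ejector below 0.001 m and z of top_mid in the frame of parting between 0.0145 and 0.0175 m and horizontal distance between top_mid and parting below 0.004 m and angle between the y axis of top_mid and the y axis of parting, either way round below 0.1 rad and angle between top_mid's own z axis and vertical below 0.04 rad and linear speed of top_half below 0.01 m/s); the robot touches nothing.
It fails at once if a bystander (plywood box, screwdriver or tin) is moved more than 30 mm (distance of any of tag_box, driver, wax_tin from where it was at the start of the episode above 0.03 m).
It also fails if it takes over 64 s, if anything falls off the work surface, if the arm or the gripper's body presses on something with over 40 N, if the wrist force passes 120 N, or if a joint passes its speed limit or range.

ROBOT

A 6-joint arm with a two-finger parallel gripper is mounted at the origin on the work surface. World frame = base frame: x ahead of the robot, y to its left, z up, the work surface at z = 0. Lengths are in m, angles in rad, forces in N, time in s.
With the tool pointing down it reaches from about 0.225 to 0.725 m from the base axis. Payload 3.1 kg.
Tool frame: the origin (TCP) lies on the centre line of the jaws, within the pads' length; the fingertips stand 17 mm ahead of it and the grasp point (between the pads) lies 2 mm behind it (ctrl.tip_reach is the distance from the TCP to the fingertips, in m); z points along the fingers, y is the line along which they close (so a half turn about z gives the same grasp; the last joint's range is limited). The gripper opens to 85 mm and grips with 20 to 120 N. Pads are 22 mm wide; open, the fingers measure 114 mm over their backs; the gripper's body (76 mm by 85 mm) begins 54 mm behind the grasp point. The pads swing forward as they close: fully open they stand 13 mm farther back than shut.
Start: joints at [1.172, 0.048, 0.099, 1.622, 0, 1.443], TCP at [0.14, 0.506, 0.248] pointing down, gripper open.
Joint ranges: [-2.91, 2.91], [-0.99, 1.94], [-1.21, 1.42], [-2.12, 2.29], [-1.49, 1.47], [-3.14, 3.14]. Speed limits (rad/s): [2.79, 2.79, 3.14, 3.14, 3.14, 3.14].

INTERFACE

Orientations are given as a 3x3 rotation matrix whose columns are the frame's x, y, z axes.
In Python, from bench import ctrl, imaging gives the robot as it stands.
- The arm moves only by the shell command python3 -m creep 'ROWS'. ROWS is JSON, a list of rows, each a list of 7 numbers: the opening in per cent of the stroke, from 0 (shut) to 100 (fully open), then the shift along the world's x, y, z normalised to -1 to 1, where 1 is 40 cm, then the turn, a rotation vector about the world's x, y, z normalised to -1 to 1, where 1 is 30 degrees. In form: [[hand, x, y, z, ax, ay, az], ...]. A call has 1 to 8 rows; each row is the pose to reach, as a shift and turn from the pose commanded when the call began; what a row does not reach only later rows make up. A row lasts 1/10 s, in which the tool goes at most 50 mm and 8.59 degrees, less where a joint would pass 70% of its speed; a pose out of reach is approached as far as the arm can. A call with a number of a shift or a turn outside -1 to 1 is refused whole. A call with a gripper value outside its range is refused whole. The fingers move at their own pace and stop on an object; the grip force is fixed at half the most. Time passes only in rows, so rows that repeat a pose let the fingers close. It gives the time, the measured TCP pose, the force, the opening and the grip force at its end, in the units of the state.
- ctrl.get_state(): the state, without advancing time (a new reading comes with each control period).
- imaging.grab_frame(name): name is "side" or "top"; returns a dict with "img" (400x640x3 uint8, red, green, blue), "z_map" (400x640 float32, m along the optical axis (not along the pixel's ray), 0 where there is no reading), "fovy" (degrees; the focal length in pixels is half the picture's height over the tangent of half this angle, whatever the lens; pixels are square), "cx", "cy" (the principal point, pixels), "k1" (the pictures are not rectified: a ray, as slopes to the right and down, at radius r is drawn at 1 + k1 r^2 times it, then the intrinsics apply), "position" and "rotation" of the camera in the world. Camera axes: x right, y up, looking along -z (the intrinsics and any distortion apply to the point x, -y, -z); pixel columns grow to the right and rows downward; lengths in m; the calibration is good to about 2 mm. A picture is of the moment at which its call begins.
- ctrl.hand_in(): hands the job in; it is judged then, once.
The state is a dict: "t": time; "q": joint angles; "dq": joint speeds; "tau": joint torques, N m; "tcp_pos": TCP position; "eef_rot": TCP orientation; "ft_force": force on the tool from outside, world axes, zero at the start; "ft_torque": the same for the moment, N m; "grip_width": opening from 0.0 (shut) to 1.0 (fully open); "finger_force": force on a finger pad.
Only numpy, scipy, OpenCV 4.12 (cv2) and the standard library are available. Lean on these libraries where they do the work, as an engineer would, in place of code of your own. Each camera call takes 0.05 s, during which the arm holds its last target. There are 200 camera calls.

## Working session

There is one attempt and no reset: what is moved stays moved. The work goes in short steps, Python scripts to look and compute and a shell command to move; the robot and the scene stay as the last step left them, time stands still between calls to the robot, and variables do not carry over. Pictures are saved under pics/ and viewed, at most 10 in all, crops included, and the job is handed in when it is done.

```bash
ls; mkdir -p pics
cat > h.py <<'E'
import numpy as np, cv2
from bench import ctrl, imaging
def grab(n):
    f=imaging.grab_frame(n); f['f']=200/np.tan(np.radians(f['fovy'])/2); return f
def cloud(f):
    v,u=np.mgrid[0:400,0:640]; K=np.array([[f['f'],0,f['cx']],[0,f['f'],f['cy']],[0,0,1]])
    p=cv2.undistortPoints(np.stack([u,v],-1).reshape(-1,1,2).astype(float),K,np.array([f['k1'],0,0,0.]),None,None).reshape(400,640,2)
    z=f['z_map']; c=np.stack([p[...,0]*z,-p[...,1]*z,-z],-1)
    w=c@np.array(f['rotation']).T+np.array(f['position']); w[z==0]=np.nan; return w
def save(f,n,box=None,s=1):
    im=f['img'][...,::-1]
    if box: a,b,c,d=box; im=im[b:d,a:c]
    cv2.imwrite('pics/'+n,cv2.resize(im,None,fx=s,fy=s,interpolation=cv2.INTER_CUBIC))
E
python3 - <<'E'
from h import *
for n in('top','side'):
    f=grab(n); save(f,n+'0.png'); np.save(n+'.npy',cloud(f)); print(n,f['position'],f['rotation'],f['fovy'],f['k1'])
s=ctrl.get_state();print(s['t'],s['tcp_pos'],s['eef_rot'])
E
```

```text
pics
top [0.38114902 0.10475746 1.44018625] [[-0.0063596   0.99412564 -0.10804517]
 [-0.99984446 -0.00809898 -0.01566747]
 [-0.01645048  0.10792873  0.99402252]] 55.45472223076546 0.01036603710504574
side [ 0.34655729 -0.67805093  1.07125178] [[ 0.97695802  0.15253721 -0.14928306]
 [-0.21294351  0.74389889 -0.63345837]
 [ 0.01442553  0.65065109  0.7592398 ]] 50.758501623783545 0.03079225984903692
0.1 [0.14026473 0.50537548 0.24722683] [[-9.63547746e-01  2.67535128e-01 -8.34314747e-04]
 [ 2.67536286e-01  9.63545772e-01 -1.97008014e-03]
 [ 2.76834804e-04 -2.12147575e-03 -9.99997711e-01]]
```

View pics/top0.png

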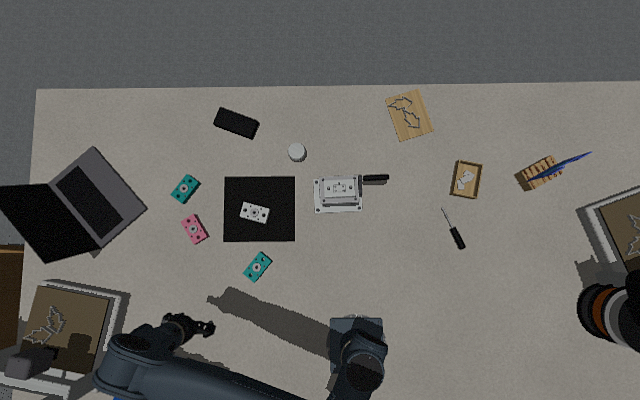

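View pics/side0.png

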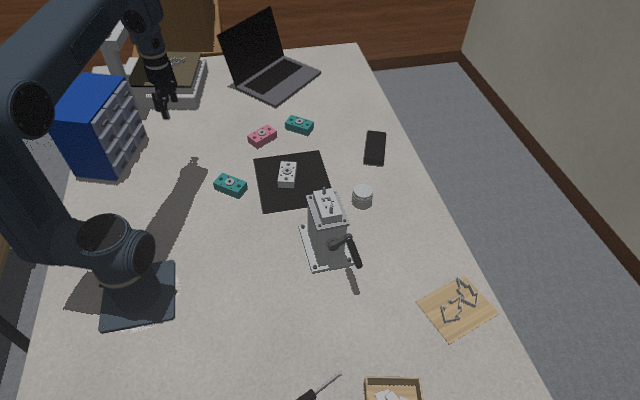

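The top view shows the mould base at (338,193) with its handle at (376,179) pointing right (−y), and the white top half on the mat at (255,212). The side view shows the crank handle at (352,250). Next I measure all of them from the depth map.

Run:
```python
from h import *
w=np.load('top.npy')
def rect(box,lo,hi,name):
    a,b,c,d=box; p=w[b:d,a:c].reshape(-1,3); p=p[(p[:,2]>lo)&(p[:,2]<hi)]
    r=cv2.minAreaRect((p[:,:2]*1000).astype(np.float32)); print(name,len(p),r,'medz',np.median(p[:,2]),'mean',p.mean(0))
rect((225,180,295,240),.02,.06,'block')
rect((300,165,364,220),.19,.212,'parting')
rect((300,165,364,220),.16,.184,'support')
rect((300,165,370,220),.005,.02,'baseplate')
rect((364,165,395,195),.05,.2,'handle')
s=np.load('side.npy')
w=s
rect((343,232,366,270),.05,.2,'handle side')
rect((270,155,305,195),.02,.06,'block side')
rect((300,180,350,225),.19,.212,'parting side')
rect((300,180,350,225),.16,.184,'support side')
f=grab('top'); save(f,'c1.png',(230,160,400,230),4)
```

```text
block 402 ((483.8345947265625, 370.9808349609375), (101.88057708740234, 55.91779708862305), 73.75114440917969) medz 0.035248512007940214 mean [0.48322349 0.36918811 0.03520137]
parting 507 ((549.3622436523438, 60.145851135253906), (56.39262390136719, 99.7812728881836), 2.288693428039551) medz 0.20145709891930808 mean [0.54892963 0.05992454 0.2011781 ]
support 522 ((549.23974609375, 60.22816848754883), (92.22113800048828, 129.83595275878906), 2.4689342975616455) medz 0.1742319010661647 mean [0.54519383 0.06164912 0.17430011]
baseplate 686 ((559.7120971679688, 69.97721862792969), (262.92938232421875, 206.74534606933594), 89.62384796142578) medz 0.011117767882160123 mean [0.52603216 0.07491581 0.01102172]
handle 154 ((595.2125244140625, -70.70828247070312), (22.279741287231445, 84.20787048339844), 0.18877239525318146) medz 0.13651618631850837 mean [ 0.59476054 -0.06908212  0.13638687]
handle side 316 ((594.8426513671875, -55.224761962890625), (25.65752601623535, 121.10345458984375), 5.267576217651367) medz 0.13526283350198515 mean [ 0.59266675 -0.05883045  0.13175928]
block side 374 ((482.8226318359375, 369.8963317871094), (104.811767578125, 56.715633392333984), 74.62201690673828) medz 0.03446304671330125 mean [0.4822018  0.36430522 0.03399941]
parting side 608 ((548.7888793945312, 59.16551208496094), (57.155616760253906, 103.97183990478516), 2.3998219966888428) medz 0.2010211932704123 mean [0.54787346 0.05598495 0.20026305]
support side 492 ((548.7967529296875, 61.079593658447266), (92.70869445800781, 133.1715545654297), 2.431485891342163) medz 0.17382905230828083 mean [0.54328314 0.04926308 0.17434159]
```

View pics/c1.png

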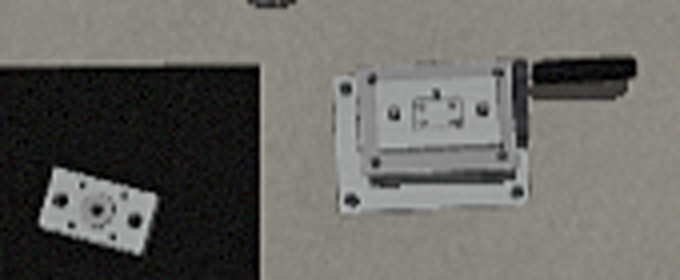

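```bash
for i in 1 2 3; do :; done
python3 -m creep '[[100,0.1,-0.1,0.15,0,0,-0.2],[100,0.38,-0.49,0.2,0,0,-0.8],[100,0.38,-0.49,0.2,0,0,-0.8],[100,0.38,-0.49,0.2,0,0,-0.8],[100,0.38,-0.49,0.2,0,0,-0.8],[100,0.38,-0.49,0.2,0,0,-0.8],[100,0.38,-0.49,0.2,0,0,-0.8]]'
python3 -m creep '[[100,0.38,-0.49,0,0,0,-0.8],[100,0.38,-0.49,0,0,0,-0.8],[100,0.38,-0.49,0,0,0,-0.8],[100,0.38,-0.49,0,0,0,-0.8],[100,0.38,-0.49,0,0,0,-0.8],[100,0.38,-0.49,0,0,0,-0.8]]'
python3 -m creep '[[100,0.38,-0.48,0,0,0,-0.8],[100,0.38,-0.48,0,0,0,-0.8],[100,0.38,-0.48,0,0,0,-0.8],[100,0.38,-0.48,0,0,0,-0.8],[100,0.38,-0.48,0,0,0,-0.8],[100,0.38,-0.48,0,0,0,-0.8],[100,0.38,-0.48,0,0,0,-0.8]]'
```

```text
t: 0.85
tcp_pos: [0.294, 0.3082, 0.3289]
eef_rot: [[-0.768, 0.64, 0.001], [0.64, 0.768, 0.0], [-0.001, 0.001, -1.0]]
ft_force: [-0.2, 1.2, 0.2]
grip_width: 1.001
finger_force: 0.0
t: 1.45
tcp_pos: [0.4469, 0.1107, 0.3263]
eef_rot: [[-0.44, 0.898, -0.002], [0.898, 0.44, -0.002], [-0.001, -0.002, -1.0]]
ft_force: [0.7, 0.6, -0.7]
grip_width: 0.999
finger_force: 0.0
t: 2.15
tcp_pos: [0.5967, -0.0771, 0.3261]
eef_rot: [[-0.043, 0.999, -0.004], [0.999, 0.043, 0.002], [0.002, -0.004, -1.0]]
ft_force: [-0.2, 0.1, 0.1]
grip_width: 1.001
finger_force: 0.0
```

```bash
python3 -m creep '[[100,-0.004,0,-0.12,0,0,0],[100,-0.004,0,-0.24,0,0,0],[100,-0.004,0,-0.34,0,0,0],[100,-0.004,0,-0.43,0,0,0],[100,-0.004,0,-0.48,0,0,0],[100,-0.004,0,-0.505,0,0,0],[100,-0.004,0,-0.505,0,0,0]]'
python3 -m creep '[[0,0,0,0,0,0,0],[0,0,0,0,0,0,0],[0,0,0,0,0,0,0],[0,0,0,0,0,0,0],[0,0,0,0,0,0,0],[0,0,0,0,0,0,0],[0,0,0,0,0,0,0]]'
python3 - <<'E'
from h import *
f=grab('side'); save(f,'s2.png',(280,160,400,290),4)
E
```

```text
t: 2.85
tcp_pos: [0.5935, -0.076, 0.1255]
eef_rot: [[-0.046, 0.999, -0.002], [0.999, 0.046, 0.001], [0.001, -0.002, -1.0]]
ft_force: [-0.4, 0.0, 0.1]
grip_width: 1.003
finger_force: 0.0
t: 3.55
tcp_pos: [0.5959, -0.0784, 0.1271]
eef_rot: [[-0.043, 0.999, 0.003], [0.999, 0.043, -0.0], [-0.0, 0.003, -1.0]]
ft_force: [2.6, 0.1, 1.9]
grip_width: 0.234
finger_force: 58.7
```

View pics/s2.png

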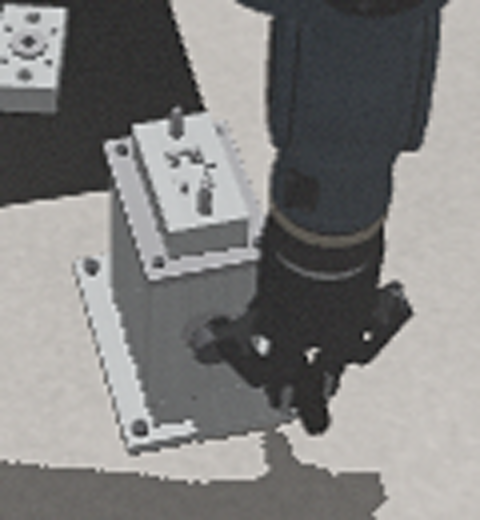

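The hand holds the handle, with a 20 mm opening and the pads on the black bar at about (310,400) in the crop. I'll carry it round via +x and down.

```bash
python3 -m creep '[[0,0.007,0,-0.012,0,0,0],[0,0.0125,0,-0.025,0,0,0],[0,0.0165,0,-0.038,0,0,0],[0,0.019,0.001,-0.05,0,0,0],[0,0.02,0.001,-0.063,0,0,0],[0,0.02,0.001,-0.076,0,0,0],[0,0.018,0.001,-0.089,0,0,0],[0,0.015,0,-0.102,0,0,0]]'
python3 -m creep '[[0,-0.005,0,-0.0125,0,0,0],[0,-0.01,0,-0.024,0,0,0],[0,-0.0165,0,-0.0355,0,0,0],[0,-0.0245,-0.001,-0.0455,0,0,0],[0,-0.0335,-0.001,-0.055,0,0,0],[0,-0.043,-0.002,-0.064,0,0,0],[0,-0.043,-0.002,-0.064,0,0,0]]'
```

```text
t: 4.4
tcp_pos: [0.6023, -0.0781, 0.0849]
eef_rot: [[-0.043, 0.999, 0.003], [0.999, 0.043, 0.0], [0.0, 0.003, -1.0]]
ft_force: [6.3, 0.7, 0.9]
grip_width: 0.235
finger_force: 58.8
t: 5.1
tcp_pos: [0.5821, -0.0789, 0.0577]
eef_rot: [[-0.043, 0.999, -0.004], [0.999, 0.043, 0.0], [0.0, -0.004, -1.0]]
ft_force: [3.8, -0.2, -4.3]
grip_width: 0.236
finger_force: 58.7
```

```bash
python3 -m creep '[[0,-0.011,0,-0.0075,0,0,0],[0,-0.022,-0.001,-0.0138,0,0,0],[0,-0.0345,-0.002,-0.019,0,0,0],[0,-0.047,-0.002,-0.0225,0,0,0],[0,-0.06,-0.003,-0.0248,0,0,0],[0,-0.073,-0.003,-0.026,0,0,0],[0,-0.073,-0.003,-0.026,0,0,0],[0,-0.073,-0.003,-0.026,0,0,0]]'
python3 -m creep '[[100,0,0,0,0,0,0],[100,0,0,0,0,0,0],[100,0,0,0,0,0,0],[100,0,0,0,0,0,0],[100,0,0,0,0,0,0],[100,0,0,0,0,0,0]]'
python3 -m creep '[[100,0,0,0.05,0,0,0],[100,0,0,0.15,0,0,0],[100,0,0,0.27,0,0,0],[100,0,0,0.39,0,0,0],[100,0,0,0.51,0,0,0],[100,0,0,0.63,0,0,0],[100,0,0,0.72,0,0,0],[100,0,0,0.72,0,0,0]]'
python3 - <<'E'
from h import *
f=grab('side'); save(f,'s3.png',(280,160,400,290),4); p=cloud(f)
q=p[232:290,320:375].reshape(-1,3); q=q[(q[:,2]>.03)&(q[:,2]<.15)&(q[:,1]<-.04)]
print(len(q),q.mean(0),q.min(0),q.max(0))
E
```

```text
t: 5.9
tcp_pos: [0.5538, -0.0801, 0.0492]
eef_rot: [[-0.043, 0.999, -0.001], [0.999, 0.043, 0.0], [0.0, -0.001, -1.0]]
ft_force: [2.2, -0.8, 0.9]
grip_width: 0.236
finger_force: 59.2
t: 6.5
tcp_pos: [0.5543, -0.0801, 0.0495]
eef_rot: [[-0.043, 0.999, -0.0], [0.999, 0.043, 0.0], [0.0, -0.0, -1.0]]
ft_force: [-0.0, 0.5, 1.1]
grip_width: 1.003
finger_force: 0.0
t: 7.3
tcp_pos: [0.5563, -0.0806, 0.345]
eef_rot: [[-0.043, 0.999, 0.012], [0.999, 0.043, -0.003], [-0.004, 0.012, -1.0]]
ft_force: [1.1, 0.0, 1.3]
grip_width: 0.999
finger_force: 0.0
195 [ 0.55260934 -0.08048015  0.05705878] [ 0.54107995 -0.11715554  0.04568931] [ 0.5645079  -0.04001374  0.06375481]
```

View pics/s3.png

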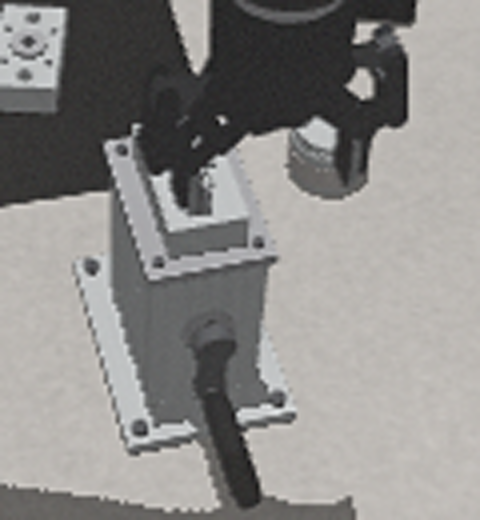

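The crank hangs straight down, with the handle end at (243,495) in the crop and its measured x of 0.553 matching the crank centre's 0.554. Next is the top half.

```bash
python3 -m creep '[[100,-0.09,0.565,-0.02,0,0,-0.3],[100,-0.09,0.565,-0.02,0,0,-0.3],[100,-0.09,0.565,-0.02,0,0,-0.3],[100,-0.09,0.565,-0.02,0,0,-0.3],[100,-0.09,0.565,-0.02,0,0,-0.3],[100,-0.09,0.565,-0.02,0,0,-0.3]]'
python3 -m creep '[[100,-0.09,0.564,-0.2,0,0,-0.313],[100,-0.09,0.564,-0.4,0,0,-0.313],[100,-0.09,0.564,-0.4,0,0,-0.313],[100,-0.09,0.564,-0.4,0,0,-0.313],[100,-0.09,0.564,-0.4,0,0,-0.313],[100,-0.09,0.564,-0.4,0,0,-0.313],[100,-0.09,0.564,-0.4,0,0,-0.313],[100,-0.09,0.564,-0.4,0,0,-0.313]]'
python3 - <<'E'
from h import *
f=grab('side'); save(f,'s4.png',(230,90,350,220),4)
s=ctrl.get_state(); r=s['eef_rot'];print(s['tcp_pos'],np.degrees(np.arctan2(r[1][1],r[0][1])))
E
```

```text
t: 7.95
tcp_pos: [0.5166, 0.1497, 0.3272]
eef_rot: [[0.107, 0.994, -0.004], [0.994, -0.107, 0.001], [0.0, -0.004, -1.0]]
ft_force: [-0.2, -0.6, -0.1]
grip_width: 1.003
finger_force: 0.0
t: 8.75
tcp_pos: [0.4815, 0.3704, 0.167]
eef_rot: [[0.274, 0.962, -0.004], [0.962, -0.274, -0.003], [-0.004, -0.003, -1.0]]
ft_force: [0.3, -0.6, 0.2]
grip_width: 1.0
finger_force: 0.0
[0.48249298 0.37028761 0.16878629] -15.94315641838799
```

View pics/s4.png

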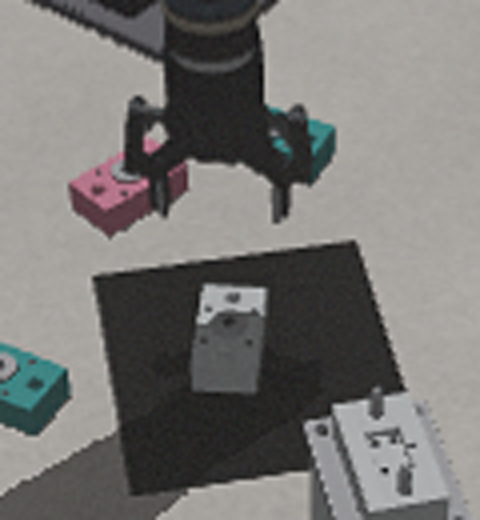

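The block at (230,340) in the crop lies squarely below the open fingers at (160,210) and (280,215). I'll descend, grip and lift a little.

```bash
python3 -m creep '[[100,0.003,0.001,-0.11,0,0,0],[100,0.003,0.001,-0.21,0,0,0],[100,0.003,0.001,-0.28,0,0,0],[100,0.003,0.001,-0.33,0,0,0],[100,0.003,0.001,-0.36,0,0,0],[100,0.003,0.001,-0.36,0,0,0],[100,0.003,0.001,-0.36,0,0,0]]'
python3 -m creep '[[30,0,0,0,0,0,0],[0,0,0,0,0,0,0],[0,0,0,0,0,0,0],[0,0,0,0,0,0,0],[0,0,0,0,0,0,0],[0,0,0,0,0,0,0],[0,0,0,0,0,0,0]]'
python3 -m creep '[[0,0,0,0.05,0,0,0],[0,0,0,0.15,0,0,0],[0,0,0,0.27,0,0,0],[0,0,0,0.39,0,0,0],[0,0,0,0.51,0,0,0],[0,0,0,0.62,0,0,0],[0,0,0,0.7,0,0,0],[0,0,0,0.7,0,0,0]]'
python3 - <<'E'
from h import *
f=grab('side'); save(f,'s5.png',(230,60,350,190),4)
s=ctrl.get_state(); r=s['eef_rot'];print(s['tcp_pos'],np.degrees(np.arctan2(r[1][1],r[0][1])))
E
```

```text
t: 9.5
tcp_pos: [0.485, 0.3717, 0.0272]
eef_rot: [[0.275, 0.961, 0.002], [0.961, -0.275, 0.001], [0.002, 0.002, -1.0]]
ft_force: [-0.0, -0.2, -0.7]
grip_width: 0.997
finger_force: 0.0
t: 10.2
tcp_pos: [0.4847, 0.3728, 0.0277]
eef_rot: [[0.274, 0.962, 0.003], [0.962, -0.274, 0.002], [0.003, 0.002, -1.0]]
ft_force: [-1.0, -0.8, 6.3]
grip_width: 0.643
finger_force: 68.3
t: 11.0
tcp_pos: [0.4851, 0.3728, 0.311]
eef_rot: [[0.274, 0.962, 0.008], [0.962, -0.274, 0.005], [0.007, 0.007, -1.0]]
ft_force: [-0.4, 0.0, -4.5]
grip_width: 0.644
finger_force: 67.4
[0.48458401 0.37246691 0.30718552] -15.896839415027774
```

View pics/s5.png

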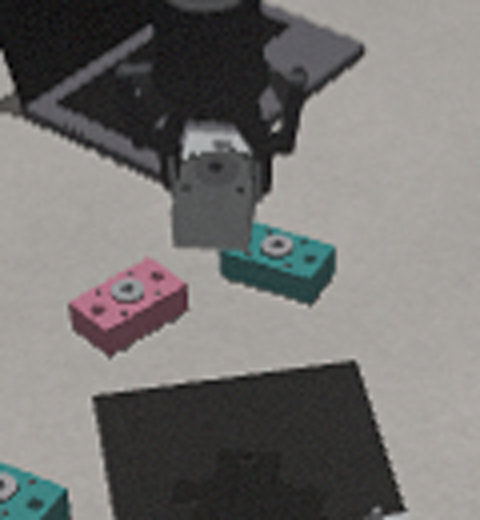

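The block hangs level in the jaws at (213,195) in the crop. I'll carry it over the mould and measure both with the same camera.

```bash
python3 -m creep '[[0,0.04,-0.1,0,0,0,0.1],[0,0.08,-0.2,0,0,0,0.2],[0,0.161,-0.776,0,0,0,0.61],[0,0.161,-0.776,0,0,0,0.61],[0,0.161,-0.776,0,0,0,0.61],[0,0.161,-0.776,0,0,0,0.61],[0,0.161,-0.776,0,0,0,0.61],[0,0.161,-0.776,0,0,0,0.61]]'
python3 -m creep '[[0,0,0,0,0,0,0],[0,0,0,0,0,0,0],[0,0,0,0,0,0,0]]'
python3 - <<'E'
from h import *
s=ctrl.get_state(); r=s['eef_rot'];print(s['tcp_pos'],np.degrees(np.arctan2(r[1][1],r[0][1])))
f=grab('side'); save(f,'s6.png',(270,110,390,240),4.5); np.save('side6.npy',cloud(f)); g=grab('top'); np.save('top6.npy',cloud(g)); cv2.imwrite('pics/t6.png',cv2.resize(g['img'][150:240,290:410,::-1],None,fx=5,fy=5))
E
```

```text
t: 11.85
tcp_pos: [0.5473, 0.0564, 0.3005]
eef_rot: [[-0.035, 0.999, -0.007], [0.999, 0.035, -0.003], [-0.003, -0.008, -1.0]]
ft_force: [-0.2, 0.8, -4.3]
grip_width: 0.638
finger_force: 67.1
t: 12.15
tcp_pos: [0.5475, 0.0627, 0.3041]
eef_rot: [[-0.044, 0.999, -0.002], [0.999, 0.044, 0.0], [0.0, -0.002, -1.0]]
ft_force: [-0.6, 0.8, -3.6]
grip_width: 0.641
finger_force: 67.1
[0.54749135 0.06267919 0.30414789] 2.501991926638949
```

View pics/s6.png

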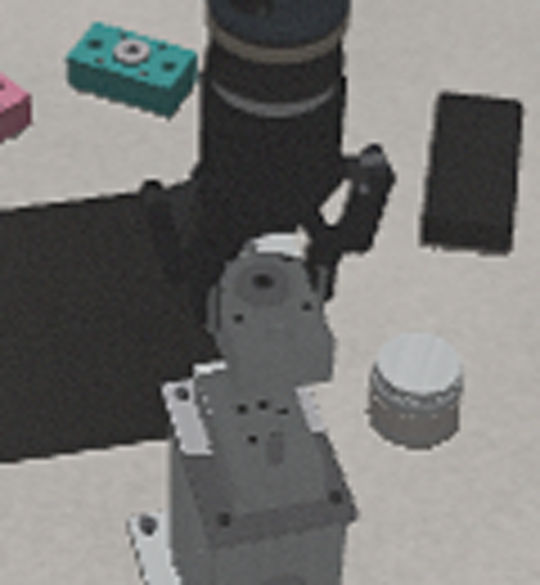

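View pics/t6.png

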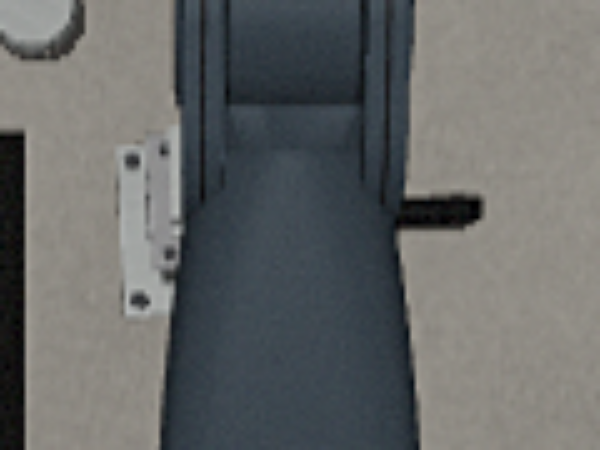

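The side view shows the held block's end face at (275,345), with the near guide pin at (275,447) below it. The top view is blocked by the arm. I'll compare the end faces and edges from the side cloud.

Run:
```python
from h import *
p=np.load('side6.npy'); a=np.radians(2.45); R=np.array([[np.cos(a),np.sin(a),0],[-np.sin(a),np.cos(a),0],[0,0,1]])
b=(p-np.array([.549,.060,.202]))@R.T   # base axes, parting origin
def sel(box,lo,hi,name):
    x0,y0,x1,y1=box; q=b[y0:y1,x0:x1].reshape(-1,3); q=q[(q[:,2]>lo)&(q[:,2]<hi)&(abs(q[:,0])<.04)&(q[:,1]<-.04)&(q[:,1]>-.06)]
    print(name,len(q),'y med',np.median(q[:,1]),'x 1/99%',np.percentile(q[:,0],[1,50,99]),'z',np.percentile(q[:,2],[1,99]))
    A=np.c_[q[:,0],q[:,2],np.ones(len(q))]; print('  slope dy/dx,dy/dz',np.linalg.lstsq(A,q[:,1],rcond=None)[0])
sel((310,160,350,205),.072,.13,'block face')
for z in(.08,.09,.1): sel((310,160,350,205),z-.004,z+.004,'row')
sel((310,195,350,235),-.026,-.003,'bottom face')
for z in(-.02,-.01): sel((310,195,350,235),z-.004,z+.004,'row')
```

```text
block face 241 y med -0.04779689539326565 x 1/99% [-0.02889155 -0.0013472   0.02620456] z [0.07732681 0.1113323 ]
  slope dy/dx,dy/dz [ 0.00046812  0.09599396 -0.056545  ]
row 42 y med -0.04811971958317811 x 1/99% [-0.02898757 -0.00401059  0.02506219] z [0.07702046 0.08397655]
  slope dy/dx,dy/dz [-0.01269565  0.01640734 -0.04941097]
row 42 y med -0.048629227659100646 x 1/99% [-0.02874621 -0.00189921  0.02471142] z [0.08658406 0.09368536]
  slope dy/dx,dy/dz [ 3.72305081e-03 -3.17341831e-05 -4.85719864e-02]
row 50 y med -0.04814225556831862 x 1/99% [-0.0289091  -0.00367255  0.02561584] z [0.09623753 0.10385257]
  slope dy/dx,dy/dz [-0.01631323  0.00780714 -0.04893108]
bottom face 129 y med -0.048971651359280874 x 1/99% [-0.03698177 -0.00118227  0.03731396] z [-0.0258603  -0.00342676]
  slope dy/dx,dy/dz [-0.00790619  0.08013735 -0.04786653]
row 48 y med -0.04898210417852156 x 1/99% [-0.03681945 -0.00161326  0.03720493] z [-0.02392751 -0.01602146]
  slope dy/dx,dy/dz [ 0.00784131  0.2877783  -0.04326055]
row 37 y med -0.048721484314301636 x 1/99% [-0.02849723 -0.00495711  0.02514563] z [-0.01381809 -0.00658145]
  slope dy/dx,dy/dz [-0.02618341 -0.018314   -0.04884532]
```

```bash
python3 -m creep '[[0,0.002,-0.001,-0.03,0,0,0],[0,0.002,-0.001,-0.07,0,0,0],[0,0.002,-0.001,-0.1,0,0,0],[0,0.002,-0.001,-0.12,0,0,0],[0,0.002,-0.001,-0.13,0,0,0],[0,0.002,-0.001,-0.14,0,0,0],[0,0.002,-0.001,-0.145,0,0,0],[0,0.002,-0.001,-0.15,0,0,0]]'
python3 -m creep '[[0,0,0,0,0,0,0],[0,0,0,0,0,0,0]]'
```

```text
t: 13.05
tcp_pos: [0.5491, 0.061, 0.2459]
eef_rot: [[-0.042, 0.999, 0.001], [0.999, 0.042, -0.0], [-0.0, 0.001, -1.0]]
ft_force: [0.3, 1.1, -4.4]
grip_width: 0.642
finger_force: 67.2
t: 13.25
tcp_pos: [0.549, 0.061, 0.2459]
eef_rot: [[-0.042, 0.999, 0.001], [0.999, 0.042, -0.0], [-0.0, 0.001, -1.0]]
ft_force: [0.6, 0.8, -4.4]
grip_width: 0.643
finger_force: 67.2
```

```bash
python3 -m creep '[[0,0,0,-0.006,0,0,0],[0,0,0,-0.012,0,0,0],[0,0,0,-0.018,0,0,0],[0,0,0,-0.024,0,0,0],[0,0,0,-0.03,0,0,0],[0,0,0,-0.03,0,0,0]]'
python3 -m creep '[[0,0,0,-0.004,0,0,0],[0,0,0,-0.008,0,0,0],[0,0,0,-0.012,0,0,0],[0,0,0,-0.015,0,0,0],[0,0,0,-0.015,0,0,0],[0,0,0,-0.015,0,0,0]]'
```

```text
t: 13.85
tcp_pos: [0.5486, 0.0611, 0.2329]
eef_rot: [[-0.042, 0.999, -0.001], [0.999, 0.042, 0.0], [0.0, -0.001, -1.0]]
ft_force: [0.3, -0.5, -5.0]
grip_width: 0.644
finger_force: 67.2
t: 14.45
tcp_pos: [0.5488, 0.061, 0.2275]
eef_rot: [[-0.042, 0.999, -0.0], [0.999, 0.042, 0.0], [0.0, -0.0, -1.0]]
ft_force: [0.5, 0.5, -4.4]
grip_width: 0.644
finger_force: 67.2
```

```bash
python3 -m creep '[[0,0,0,-0.002,0,0,0],[0,0,0,-0.004,0,0,0],[0,0,0,-0.005,0,0,0],[0,0,0,-0.005,0,0,0],[0,0,0,-0.005,0,0,0]]'
```

```text
t: 14.95
tcp_pos: [0.549, 0.061, 0.2267]
eef_rot: [[-0.042, 0.999, 0.001], [0.999, 0.042, -0.0], [-0.0, 0.001, -1.0]]
ft_force: [-3.0, 0.7, 2.6]
grip_width: 0.639
finger_force: 67.8
```

Contact comes exactly at the predicted flush height, so I'll release and lift away.

```bash
python3 -m creep '[[100,0,0,0,0,0,0],[100,0,0,0,0,0,0],[100,0,0,0,0,0,0],[100,0,0,0,0,0,0],[100,0,0,0,0,0,0]]'
python3 -m creep '[[100,0,0,0.03,0,0,0],[100,0,0,0.1,0,0,0],[100,0,0,0.22,0,0,0],[100,0,0,0.3,0,0,0],[100,-0.3,0.3,0.3,0,0,0],[100,-0.3,0.4,0.3,0,0,0],[100,-0.3,0.4,0.3,0,0,0],[100,-0.3,0.4,0.3,0,0,0]]'
python3 -m creep '[[100,-0.1,0.4,0,0,0,0],[100,-0.1,0.4,0,0,0,0],[100,-0.1,0.4,0,0,0,0],[100,-0.1,0.4,0,0,0,0],[100,-0.1,0.4,0,0,0,0]]'
python3 - <<'E'
from h import *
f=grab('side'); save(f,'s7.png',(280,160,400,290),4); g=grab('top')
for n,w,box in(('side',cloud(f),(300,160,350,225)),('top',cloud(g),(300,165,364,220))):
    a,b,c,d=box; p=w[b:d,a:c].reshape(-1,3); p=p[(p[:,2]>.225)&(p[:,2]<.25)&(abs(p[:,0]-.549)<.05)]
    print(n,len(p),cv2.minAreaRect((p[:,:2]*1000).astype(np.float32)),np.median(p[:,2]))
    q=p[p[:,2]<.2365]; print(np.linalg.lstsq(np.c_[q[:,:2],np.ones(len(q))],q[:,2],rcond=None)[0])
E
```

```text
t: 15.45
tcp_pos: [0.5489, 0.061, 0.2254]
eef_rot: [[-0.042, 0.999, 0.0], [0.999, 0.042, 0.0], [0.0, 0.0, -1.0]]
ft_force: [-0.1, 0.9, -0.0]
grip_width: 1.003
finger_force: 0.0
t: 16.25
tcp_pos: [0.4283, 0.2217, 0.3468]
eef_rot: [[-0.041, 0.999, 0.002], [0.999, 0.041, 0.001], [0.001, 0.002, -1.0]]
ft_force: [0.6, -0.7, 0.0]
grip_width: 0.999
finger_force: 0.0
t: 16.75
tcp_pos: [0.3884, 0.3824, 0.3457]
eef_rot: [[-0.046, 0.999, 0.0], [0.999, 0.046, 0.0], [0.0, 0.0, -1.0]]
ft_force: [0.9, -0.8, -0.1]
grip_width: 0.999
finger_force: 0.0
side 629 ((549.359375, 59.15370178222656), (57.45744705200195, 104.15763854980469), 2.060908079147339) 0.2334972307168376
[0.00271183 0.00901133 0.23075842]
top 529 ((549.7845458984375, 58.98515319824219), (56.32625961303711, 99.66851043701172), 2.568284511566162) 0.23449094835985473
[0.00209012 0.00164505 0.23190506]
```

View pics/s7.png

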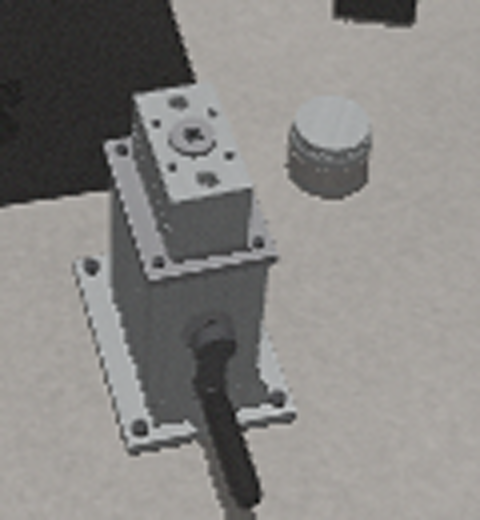

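The top half lies flush (top at about z = 0.234 m, level) over both pins at (193,140) in the crop, and the crank is still down at (240,480). I'm handing it in.

```bash
python3 -c "
from bench import ctrl
print(ctrl.hand_in())"
```

```text
the job is handed in; nothing more can be done
None
```

The job is handed in (no verdict came back): the crank was left hanging in the dwell, then the top half was lowered over both guide pins and released, measuring flush, level and about 1 mm off centre, and no bystander was touched.

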